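Refill the ferrule tin on the hose-repair trolley

ROBOT

A 6-joint arm with a two-finger parallel gripper is mounted at the origin on the work surface. World frame = base frame: x ahead of the robot, y to its left, z up, the work surface at z = 0. Lengths are in m, angles in rad, forces in N, time in s.
With the tool pointing down it reaches from about 0.325 to 0.875 m from the base axis. Payload 4.4 kg.
Tool frame: the origin (TCP) lies on the centre line of the jaws, within the pads' length; the fingertips stand 17 mm ahead of it and the grasp point (between the pads) lies 2 mm behind it; z points along the fingers, y is the line along which they close (so a half turn about z gives the same grasp; the last joint's range is limited). The gripper opens to 85 mm and grips with 20 to 120 N. Pads are 22 mm wide; open, the fingers measure 114 mm over their backs; the gripper's body (76 mm by 85 mm) begins 54 mm behind the grasp point. The pads swing forward as they close: fully open they stand 13 mm farther back than shut.
Start: joints at [-1.365, 0.207, 1.542, -0, 1.393, -0.15], TCP at [0.2, -0.539, 0.248] pointing down, gripper open.
Joint ranges: [-2.73, 2.73], [-0.86, 2.22], [0.23, 2.46], [-1.11, 4.25], [0.08, 2.63], [-2.82, 2.82]. Speed limits (rad/s): [2.79, 2.79, 3.14, 3.14, 3.14, 3.14].

INTERFACE

Orientations are given as a unit quaternion [w, x, y, z].
In Python, from rig import arm gives the robot as it stands. The module is installed in compiled form; this text tells all that it offers.
- The arm moves only by the tool arm_command, never from a script. Its argument "rows" is a list of rows, each a list of 7 numbers: the shift along the tool's x, y, z each as a share of 0.25 m, from -1 to 1, then the turn, a rotation vector about the tool's x, y, z each as a share of 120 degrees, from -1 to 1, then the opening, from 0 (shut) to 1 (fully open). In form: [[tx, ty, tz, ax, ay, az, hand], ...]. A call has 1 to 10 rows; each row is the pose to reach, as a shift and turn from the pose commanded when the call began, along the tool's axes at that moment; what a row does not reach only later rows make up. A row lasts 1/8 s, in which the tool goes at most 62.5 mm and 10.7 degrees, less where a joint would pass 70% of its speed; a pose out of reach is approached as far as the arm can. A call with a number of a shift or a turn outside -1 to 1 is refused whole. A call with a gripper value outside its range is refused whole. The fingers move at their own pace and stop on an object; the grip force is fixed at half the most. Time passes only in rows, so rows that repeat a pose let the fingers close. It gives the time, the measured TCP pose, the force, the opening and the grip force at its end, in the units of the state.
- arm.get_state(): the state, without advancing time (a new reading comes with each control period).
- arm.get_image(name): name is "side" or "top" or "wrist"; returns a dict with "image" (480x640x3 uint8, red, green, blue), "z_map" (480x640 float32, m along the optical axis (not along the pixel's ray), 0 where there is no reading), "intrinsics" (3x3 intrinsics, pixels), "R" (3x3) and "t" (3): a world point X has camera coordinates R X + t; the wrist camera has in their place "tool_from_camera" (4x4, takes a point from camera to tool coordinates, whose origin is the TCP and whose axes are the flange's). Camera axes: x right, y down, z forward; pixel columns grow to the right and rows downward; lengths in m; the calibration is good to about 2 mm. A picture is of the moment at which its call begins: read the wrist's pose just before it.
- arm.sign_off(): hands the job in; it is judged then, once.
Trained networks look in a picture, given as the dict that the camera call returned (one of the last four; its "shot" number tells which), for a name from the list of things; names that differ only in an ending like _2 or _b are one class to them, and where a whole thing is asked for, a point or a joint stands for the part that bears it (a point fixed in the world has none). Each returns a list of dicts, best first, with "score" (0 to 1); they miss things now and then, are a little off and sometimes report something else, mostly with a low value. They report only what shows in the picture. A call takes as long as a camera call. They do not tell look-alikes from the thing itself.
- arm.spot_in(picture, label): "extent" ([centre column, centre row, width, height] as shares, 0 to 1, of the picture: columns of its width, rows of its height, round what is visible of it).
- arm.trace(picture, label): "region" (480x640 bool, what is visible of it) and "extent" ([centre column, centre row, width, height] as shares, 0 to 1, of the picture: columns of its width, rows of its height, round what is visible of it).
The state is a dict: "time_s": time; "qpos": joint angles; "dq": joint speeds; "joint_torque": joint torques, N m; "eef_pos": TCP position; "tool_rot": TCP orientation; "force": force on the tool from outside, world axes, zero at the start; "moment": the same for the moment, N m; "opening": finger opening in m; "finger_force": force on a finger pad.
Only numpy, scipy, OpenCV 4.12 (cv2) and the standard library are available. Lean on these libraries where they do the work, as an engineer would, in place of code of your own. Each camera call takes 0.05 s, during which the arm holds its last target. There are 200 camera calls.

TASK

Take the cover off the round tin and lay it flat on the black rubber mat, knob up. Then pour all seven brass ferrules from the steel beaker into the tin, and stand the empty beaker upright on the mat as well. Leave everything else on the trolley where it is.

Things in the scene. Friction and masses are not known exactly. Their poses are not given: they have to be found in the camera images.
- beaker: straight-sided open steel beaker, outside diameter 66 mm, height 95 mm, wall 3 mm, floor 4 mm, about 130 g, no handle; stands upright on the board with the seven ferrules inside, filling it to about 60 to 85 mm of its height. Origin: centre of its underside, z up through the mouth. Its sides can be gripped across the full diameter
- tin: round straight-sided aluminium tin fixed to the work surface (it cannot be moved), outside diameter 120 mm, height 85 mm, wall 3 mm; the only container with a cover on it. It stands to the left or to the right of the middle; an open square grey crate, not to be used, stands on the other side. Origin: centre of its underside, z up
- cover: loose round aluminium cover on the tin, about 120 g: flange 126 mm in diameter, its top 10 mm above the origin; under it a plug 100 mm in diameter, 6 mm deep, sits loosely in the tin and carries the cover when laid down; on top an upright black round knob, diameter 26 mm, from 10 to 45 mm above the origin. Lifts straight off. Origin: centre of the plug's underside, z up
- mat: black rubber mat fixed on the work surface, 140 mm (its x) by 260 mm (its y), 4 mm thick, empty at the start. It lies either nearer to or farther from the robot than the board. Origin: centre of its underside; x, y along the sides
- board: fixed plywood board, 140 mm (its x) by 260 mm (its y), 12 mm thick; the beaker stands near its middle between two low bystanders, a hose coupling and a grease tin, about 98 mm from the board's middle along its +y and its -y (up to 30 mm off that line in x). Origin: centre of its underside
- coupling: bystander: loose aluminium hose coupling, 56 mm in diameter, 52 mm tall, on the board. Origin: centre of its underside
- greasetin: bystander: loose white grease tin with a steel lid, 57 mm in diameter, 54 mm tall, on the board. Origin: centre of its underside
- crate: bystander: open square grey plastic crate, fixed, 115 by 115 mm, 70 mm tall, holding other fittings; not the place for the ferrules. Origin: centre of its underside
- spraycan: bystander: loose tall red spray can, 54 mm in diameter, 190 mm tall, at the far left. Origin: centre of its underside
- oilbottle: bystander: loose white oil bottle, 60 mm in diameter, 170 mm tall, at the near right. Origin: centre of its underside
- spanner: bystander: loose steel spanner 170 mm long lying flat at the near left. Origin: middle of its underside, x along it
- ferrule0_mid (a point): one of seven like brass ferrules in the beaker: smooth, lightly oiled round brass collars (colliding as solid short cylinders), diameter 26 mm, length 20 mm, about 30 g; slippery (friction about 0.3), they start to slide out once the beaker is tipped some 20 degrees or more past level. This point is its centre
- ferrule1_mid (a point): another of the seven ferrules, like ferrule0; its centre
- ferrule2_mid (a point): another of the seven ferrules, like ferrule0; its centre
- ferrule3_mid (a point): another of the seven ferrules, like ferrule0; its centre
- ferrule4_mid (a point): another of the seven ferrules, like ferrule0; its centre
- ferrule5_mid (a point): another of the seven ferrules, like ferrule0; its centre
- ferrule6_mid (a point): another of the seven ferrules, like ferrule0; its centre
Mind the look-alikes: they are no part of the job. Leave any purple look-alike of the beaker alone.

How it is judged:
On the way, in this order (a step that is already met when the one before it is completed fails the run):
1. the cover lies flat on the mat, knob up, let go (x of cover in the frame of mat between -0.07 and 0.07 m and y of cover in the frame of mat between -0.13 and 0.13 m and z of cover in the frame of mat below 0.012 m and angle between cover's own z axis and vertical below 0.12 rad and linear speed of cover below 0.02 m/s and contact force between cover and the fingers below 0.1 N), for 0.2 s.
2. all seven ferrules are inside the tin (horizontal distance between each of ferrule0_mid, ferrule1_mid, ferrule2_mid, ferrule3_mid, ferrule4_mid, ferrule5_mid, ferrule6_mid and tin below 0.058 m and z of ferrule0_mid in the frame of tin between 0 and 0.08 m and z of ferrule1_mid in the frame of tin between 0 and 0.08 m and z of ferrule2_mid in the frame of tin between 0 and 0.08 m and z of ferrule3_mid in the frame of tin between 0 and 0.08 m and z of ferrule4_mid in the frame of tin between 0 and 0.08 m and z of ferrule5_mid in the frame of tin between 0 and 0.08 m and z of ferrule6_mid in the frame of tin between 0 and 0.08 m), for 0.2 s.
3. the beaker stands upright on the mat, let go (x of beaker in the frame of mat between -0.07 and 0.07 m and y of beaker in the frame of mat between -0.13 and 0.13 m and z of beaker in the frame of mat below 0.012 m and angle between beaker's own z axis and vertical below 0.12 rad and linear speed of beaker below 0.02 m/s and contact force between beaker and the fingers below 0.1 N), for 0.2 s.
At the end, for the whole second after the job is handed in: All seven ferrules lie inside the round tin, below its rim; the cover lies flat on the mat, knob up, and the empty beaker stands upright on the mat (the centre of each within the mat's outline, tilt under 7 degrees), both released and at rest; bystanders not moved more than 25 mm (all of step 2 and x of cover in the frame of mat between -0.07 and 0.07 m and y of cover in the frame of mat between -0.13 and 0.13 m and z of each of cover, beaker in the frame of mat below 0.012 m and angle between each of cover, beaker's own z axis and vertical below 0.12 rad and linear speed of each of cover, beaker below 0.02 m/s and x of beaker in the frame of mat between -0.07 and 0.07 m and y of beaker in the frame of mat between -0.13 and 0.13 m); the robot touches nothing.
It fails at once if the hose coupling, grease tin, spray can, oil bottle or spanner is moved by more than 25 mm (distance of any of coupling, greasetin, spraycan, oilbottle, spanner from where it was at the start of the episode above 0.025 m).
It also fails if it takes over 72 s, if anything falls off the work surface, if the arm or the gripper's body presses on something with over 40 N, if the wrist force passes 120 N, or if a joint passes its speed limit or range.

## Working session

There is one attempt and no reset: what is moved stays moved. The work goes in short steps, Python scripts to look and compute and a tool call to move; the robot and the scene stay as the last step left them, time stands still between calls to the robot, and variables do not carry over. Pictures are saved under pics/ and viewed, at most 13 in all, crops included, and the job is handed in when it is done.

Besides the shell and the picture viewer there is one more tool, called after "Emit:" as name([rows], argument=value, ...), one row to a line, values as JSON. arm_command: Moves the arm, as the interface text tells. Its arguments: {"type":"object","properties":{"rows":{"type":"array","items":{"type":"array","items":{"type":"number"}}}},"required":["rows"]}

```bash
mkdir -p pics; python3 - <<'E'
from rig import arm
import cv2, numpy as np
s=arm.get_state(); print({k:np.round(v,3).tolist() for k,v in s.items()})
ims=[]
for n in ("top","side"):
    p=arm.get_image(n); im=p["image"]; ims.append(im)
    print(n,np.round(p["intrinsics"],1).tolist(),np.round(p["R"],3).tolist(),np.round(p["t"],3).tolist())
    K,R,t=p["intrinsics"],p["R"],p["t"]
    for l in ["beaker","tin","cover","mat","board","coupling","greasetin","crate"]:
        for d in arm.trace(p,l)[:2]:
            m=d["region"]; z=p["z_map"]; v,u=np.nonzero(m&(z>0)); zz=z[v,u]
            X=(np.linalg.inv(K)@np.stack([u*zz,v*zz,zz]));X=(R.T@(X-t[:,None])).T
            e=np.array(d["extent"])*[640,480,640,480]
            top=X[X[:,2]>np.percentile(X[:,2],95)-0.006]
            print(l,round(d["score"],2),e.round().tolist(),"med",np.median(X,0).round(3),"lo",np.percentile(X,2,axis=0).round(3),"hi",np.percentile(X,98,axis=0).round(3),"topmid",((top.min(0)+top.max(0))/2).round(3))
    cv2.imwrite(f"pics/{n}0.png",im[:,:,::-1])
E
```

```text
{'time_s': 0.0, 'qpos': [-1.365, 0.207, 1.543, -0.0, 1.393, -0.15], 'dq': [-0.001, 0.001, -0.001, 0.002, -0.0, -0.001], 'joint_torque': [0.002, -38.303, -29.16, -0.0, 0.01, 0.0], 'eef_pos': [0.2, -0.538, 0.247], 'tool_rot': [-0.001, 0.984, 0.177, -0.0], 'force': [0.612, -0.86, 0.245], 'moment': [-0.023, 0.006, -0.006], 'finger_force': 0.0, 'opening': 0.085}
top [[444.4, 0.0, 323.3], [0.0, 444.4, 230.8], [0.0, 0.0, 1.0]] [[0.013, -1.0, 0.006], [-0.998, -0.014, -0.065], [0.065, -0.005, -0.998]] [-0.054, 0.541, 0.954]
beaker 0.91 [325.0, 163.0, 36.0, 40.0] med [ 0.699 -0.043  0.076] lo [ 0.654 -0.071  0.014] hi [ 0.719 -0.012  0.108] topmid [ 0.687 -0.042  0.106]
beaker 0.57 [227.0, 153.0, 39.0, 41.0] med [0.71  0.166 0.047] lo [0.672 0.13  0.001] hi [0.734 0.192 0.096] topmid [0.704 0.161 0.094]
tin 0.95 [191.0, 243.0, 25.0, 54.0] med [0.509 0.226 0.039] lo [0.46  0.22  0.004] hi [0.563 0.254 0.073] topmid [0.508 0.234 0.075]
cover 0.72 [278.0, 164.0, 28.0, 31.0] med [0.679 0.051 0.066] lo [0.656 0.026 0.021] hi [0.707 0.076 0.069] topmid [0.682 0.053 0.067]
cover 0.59 [161.0, 240.0, 6
[... 1998 characters left out ...]
7.0, 73.0, 92.0] med [ 0.457 -0.025  0.004] lo [ 0.391 -0.163  0.   ] hi [0.525 0.087 0.008] topmid [ 0.458 -0.04   0.006]
mat 0.62 [340.0, 171.0, 46.0, 52.0] med [ 0.535 -0.333  0.041] lo [ 0.476 -0.379  0.003] hi [ 0.59  -0.258  0.072] topmid [ 0.533 -0.32   0.07 ]
board 0.55 [263.0, 252.0, 77.0, 91.0] med [ 0.64  -0.013  0.012] lo [ 0.602 -0.166  0.004] hi [0.739 0.085 0.017] topmid [ 0.671 -0.019  0.053]
coupling 0.59 [271.0, 210.0, 24.0, 25.0] med [ 0.679 -0.135  0.056] lo [ 0.663 -0.208  0.002] hi [ 0.709 -0.088  0.091] topmid [ 0.683 -0.108  0.086]
greasetin 0.89 [248.0, 271.0, 33.0, 34.0] med [0.678 0.066 0.064] lo [0.656 0.029 0.018] hi [0.706 0.08  0.069] topmid [0.681 0.054 0.067]
```

View pics/top0.png

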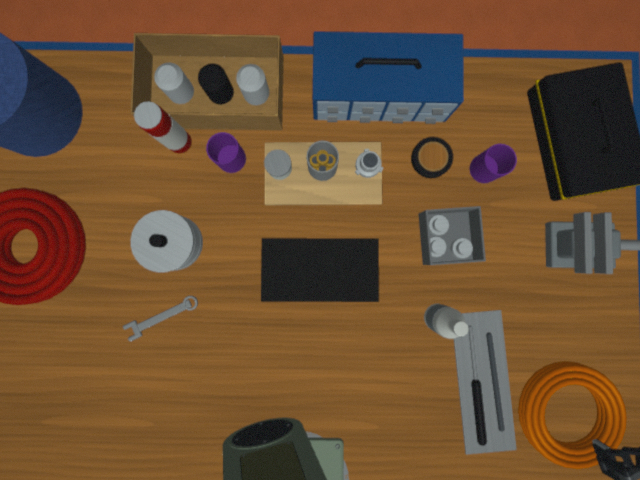

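View pics/side0.png

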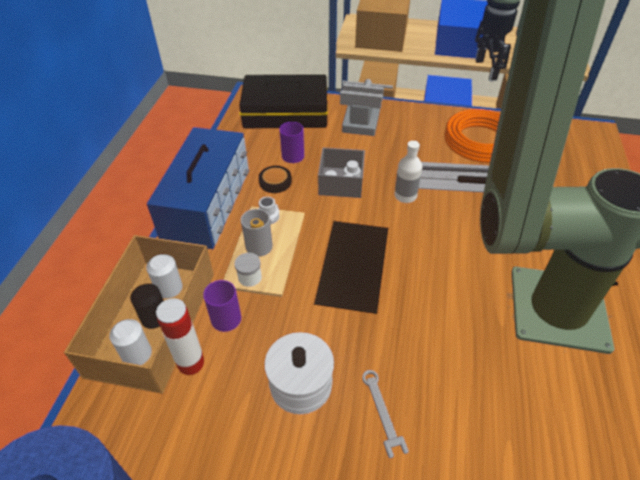

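The top view shows the steel beaker with brass inside at (322,160) and the covered tin at (165,241). The mat is at (320,269), nearer to the robot than the board, and the purple cups are decoys. The side view agrees: tin (300,372), beaker (257,232).

```bash
cat > h.py <<'E'
import numpy as np, json
from scipy.spatial.transform import Rotation as Ro
from rig import arm
def cloud(p,T=None):
    z=p["z_map"]; v,u=np.mgrid[:480,:640]
    X=np.stack([u*z,v*z,z],-1)@np.linalg.inv(p["intrinsics"]).T
    if T is None: X=(X-p["t"])@p["R"]
    else: X=X@T[:3,:3].T+T[:3,3]
    X[z<=0]=np.nan
    return X
def st(log=True):
    s=arm.get_state(); q=s["tool_rot"]; R=Ro.from_quat([q[1],q[2],q[3],q[0]])
    if log: open("log.jsonl","a").write(json.dumps([list(map(float,s["qpos"])),list(map(float,s["eef_pos"])),R.as_matrix().tolist()])+"\n")
    return s,R
def rel(pos,Rt=None):
    s,R=st(); d=R.inv().apply(np.array(pos)-s["eef_pos"])/0.25
    a=np.zeros(3) if Rt is None else (R.inv()*Rt).as_rotvec()/np.radians(120)
    return d.round(3).tolist()+a.round(3).tolist()
E
python3 - <<'E'
from h import *
print(rel([.513,.281,.2]))
for n in("top","side"):
    X=cloud(arm.get_image(n))
    for c,z0,r in(((.513,.281),.105,.03),((.513,.281),.086,.07),((.687,-.042),.09,.05),((.687,-.042),.101,.05)):
        P=X[(np.hypot(X[...,0]-c[0],X[...,1]-c[1])<r)&(X[...,2]>z0)]
        print(n,z0,len(P),((P.min(0)+P.max(0))/2).round(4),np.ptp(P,axis=0).round(3),P.max(0).round(3))
E
```

```text
[2.315, -2.639, 0.193, 0.0, 0.0, 0.0]
top 0.105 177 [0.5131 0.2802 0.1166] [0.024 0.026 0.023] [0.525 0.293 0.128]
top 0.086 2975 [0.5136 0.28   0.107 ] [0.124 0.124 0.042] [0.575 0.342 0.128]
top 0.09 381 [ 0.6864 -0.0414  0.1005] [0.065 0.065 0.021] [ 0.719 -0.009  0.111]
top 0.101 181 [ 0.6868 -0.0414  0.106 ] [0.064 0.065 0.01 ] [ 0.719 -0.009  0.111]
side 0.105 216 [0.5132 0.2808 0.1162] [0.026 0.026 0.022] [0.526 0.294 0.127]
side 0.086 3292 [0.5135 0.2807 0.1066] [0.125 0.126 0.041] [0.576 0.344 0.127]
side 0.09 463 [ 0.6869 -0.0421  0.1006] [0.066 0.068 0.021] [ 0.72  -0.008  0.111]
side 0.101 181 [ 0.687  -0.0421  0.1061] [0.066 0.068 0.01 ] [ 0.72  -0.008  0.111]
```

Emit:
arm_command([
  [0.4,-0.44,-0.1,0,0,0,1],
  [0.77,-0.88,-0.1,0,0,0,1],
  [0.77,-0.88,-0.1,0,0,0,1],
  [0.77,-0.88,-0.1,0,0,0,1],
  [0.77,-0.88,-0.1,0,0,0,1],
  [0.77,-0.88,-0.1,0,0,0,1],
])

```text
time_s: 1.75
eef_pos: [0.3048, -0.2636, 0.2737]
tool_rot: [0.0, 0.984, 0.179, 0.0]
force: [0.5, -0.1, -0.0]
opening: 0.0852
finger_force: 0.0
```

Emit:
arm_command([
  [0.77,-0.88,0,0,0,0,1],
  [0.77,-0.88,0,0,0,0,1],
  [0.77,-0.88,0,0,0,0,1],
  [0.77,-0.88,0,0,0,0,1],
  [0.77,-0.88,0,0,0,0,1],
  [0.77,-0.88,0,0,0,0,1],
])

```text
time_s: 2.5
eef_pos: [0.4088, 0.0088, 0.2733]
tool_rot: [0.0, 0.984, 0.179, 0.0]
force: [0.1, -0.1, -0.2]
opening: 0.0857
finger_force: 0.0
```

Emit:
arm_command([
  [0.77,-0.88,0.2,0,0,0,1],
  [0.77,-0.88,0.2,0,0,0,1],
  [0.77,-0.88,0.2,0,0,0,1],
  [0.77,-0.88,0.2,0,0,0,1],
  [0.77,-0.88,0.2,0,0,0,1],
  [0.77,-0.88,0.2,0,0,0,1],
])

```text
time_s: 3.25
eef_pos: [0.5129, 0.281, 0.2215]
tool_rot: [0.0, 0.984, 0.178, -0.001]
force: [-0.7, -1.1, -0.2]
opening: 0.0855
finger_force: 0.0
```

```bash
python3 - <<'E'
from h import *
s,R=st()
print(s["time_s"],s["eef_pos"],s["qpos"])
p=arm.get_image("wrist"); T=p["tool_from_camera"]; print(np.round(T,3).tolist())
X=R.apply(cloud(p,T).reshape(-1,3))+s["eef_pos"]
for z0,r in((.105,.03),(.085,.075)):
    P=X[(np.hypot(X[...,0]-.513,X[...,1]-.281)<r)&(X[...,2]>z0)&(X[...,2]<.13)]
    if len(P): print(len(P),((P.min(0)+P.max(0))/2).round(4),np.ptp(P,axis=0).round(3),P.max(0).round(3))
import cv2; cv2.imwrite("pics/w1.png",p["image"][:,:,::-1])
E
```

```text
3.25 [0.51294115 0.28103771 0.22150856] [ 3.53589781e-01  2.51030489e-01  1.54420583e+00 -5.60462125e-04
  1.34845291e+00  1.56746165e+00]
[[0.0, -0.956, -0.293, 0.074], [1.0, 0.0, 0.0, -0.001], [0.0, -0.293, 0.956, -0.126], [0.0, 0.0, 0.0, 1.0]]
1267 [0.5114 0.2817 0.1156] [0.025 0.026 0.021] [0.524 0.294 0.126]
20145 [0.5111 0.2815 0.1058] [0.126 0.126 0.041] [0.574 0.344 0.126]
```

Emit:
arm_command([
  [0,0,0.25,0,0,0,1],
  [0,0,0.43,0,0,0,1],
  [0,0,0.43,0,0,0,0],
  [0,0,0.43,0,0,0,0],
  [0,0,0.43,0,0,0,0],
  [0,0,0.43,0,0,0,0],
  [0,0,0.43,0,0,0,0],
  [0,0,0.43,0,0,0,0],
])

```text
time_s: 4.3
eef_pos: [0.5141, 0.2812, 0.1192]
tool_rot: [0.0, 0.984, 0.177, 0.003]
force: [-0.1, -1.9, 6.9]
opening: 0.0242
finger_force: 59.3
```

Emit:
arm_command([
  [0,0,-0.1,0,0,0,0],
  [0,0,-0.25,0,0,0,0],
  [0,0,-0.25,0,0,0,0],
  [0,0,-0.25,0,0,0,0],
])

```text
time_s: 4.8
eef_pos: [0.5112, 0.2808, 0.1779]
tool_rot: [0.0, 0.984, 0.177, -0.0]
force: [0.3, 0.0, -1.9]
opening: 0.0246
finger_force: 59.3
```

```bash
python3 - <<'E'
from h import *
s,R=st()
print(s["time_s"],s["eef_pos"],s["qpos"],s["force"])
p=arm.get_image("side")
X=cloud(p)
P=X[(np.hypot(X[...,0]-.513,X[...,1]-.281)<.09)&(X[...,2]>.095)]
P=P[P[:,2]<.17]; print(P.min(0),P.max(0))
print(rel([.457,.025,.172]), rel([.457,.025,.172],Ro.from_rotvec([0,0,0])))
X=X[(abs(X[...,0]-.457)<.05)&(abs(X[...,1]+.04)<.11)]; print("mat z",np.nanmedian(X[:,2]))
import cv2; cv2.imwrite("pics/s1.png",p["image"][200:480,150:500,::-1])
E
```

```text
4.8 [0.5112272  0.28075871 0.17793564] [3.53872845e-01 2.89347952e-01 1.59106419e+00 1.76190347e-05
 1.26169593e+00 1.56869844e+00] [ 0.29451302  0.04593634 -1.86733694]
[0.44780092 0.21892431 0.14213229] [0.57312784 0.34360275 0.16798156]
[-0.557, 0.883, 0.021, 0.0, 0.0, 0.0] [-0.557, 0.883, 0.021, -1.476, -0.266, 0.002]
mat z 0.004292994928750888
```

View pics/s1.png

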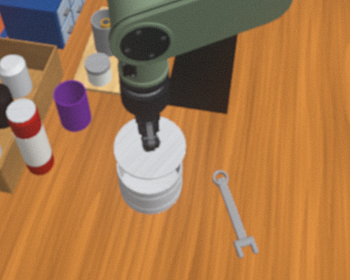

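The crop shows the cover hanging from the gripper at about (150,150), clear of the tin body. Next I carry it to the mat.

Emit:
arm_command([
  [-0.13,0.21,0,0,0,0,0],
  [-0.27,0.42,0,0,0,0,0],
  [-0.4,0.63,0,0,0,0,0],
  [-0.55,0.88,0,0,0,0,0],
  [-0.55,0.88,0.02,0,0,0,0],
  [-0.55,0.88,0.2,0,0,0,0],
  [-0.55,0.88,0.4,0,0,0,0],
  [-0.55,0.88,0.48,0,0,0,0],
  [-0.55,0.88,0.51,0,0,0,0],
  [-0.55,0.88,0.51,0,0,0,0],
])

```text
time_s: 6.1
eef_pos: [0.4592, 0.0272, 0.0503]
tool_rot: [-0.0, 0.984, 0.177, -0.001]
force: [0.1, -0.2, -1.4]
opening: 0.0238
finger_force: 59.6
```

```bash
python3 - <<'E'
from h import *
s,R=st()
print(s["time_s"],s["eef_pos"],s["qpos"],s["force"])
X=cloud(arm.get_image("side"))
P=X[(np.hypot(X[...,0]-.457,X[...,1]-.025)<.067)&(X[...,2]>.007)&(X[...,2]<.04)]; print(P.min(0),P.max(0),np.median(P,0))
E
```

```text
6.1 [0.45917875 0.02723346 0.05027856] [-1.29395680e-01  2.42171193e-01  1.97243112e+00  2.33411735e-04
  9.28307052e-01  1.08483558e+00] [ 0.07063395 -0.23783511 -1.37037677]
[ 0.39423921 -0.03487739  0.00701864] [0.52118248 0.09125549 0.03992386] [0.45799615 0.04062044 0.02031124]
```

Emit:
arm_command([
  [0,0,0.024,0,0,0,0],
  [0,0,0.024,0,0,0,0],
  [0,0,0.024,0,0,0,1],
  [0,0,0.01,0,0,0,1],
  [0,0,0.0,0,0,0,1],
  [0,0,0.0,0,0,0,1],
  [0,0,-0.2,0,0,0,1],
  [0,0,-0.4,0,0,0,1],
  [0,0,-0.6,0,0,0,1],
  [0,0,-0.6,0,0,0,1],
])

```text
time_s: 7.4
eef_pos: [0.463, 0.0263, 0.2058]
tool_rot: [0.002, 0.984, 0.177, 0.005]
force: [0.3, -1.1, -0.3]
opening: 0.0851
finger_force: 0.0
```

```bash
python3 - <<'E'
from h import *
s,R=st()
print(s["time_s"],s["eef_pos"],s["qpos"],s["force"],s["opening"])
X=cloud(arm.get_image("side"))
P=X[(np.hypot(X[...,0]-.457,X[...,1]-.025)<.075)&(X[...,2]>.009)&(X[...,2]<.06)]; print(P.min(0),P.max(0),np.median(P,0))
from scipy.optimize import least_squares
D=[json.loads(l) for l in open("log.jsonl")]; print(len(D))
# structure: Rz(q1) [a1, off, h] Ry(q2) [0,0,L2] Ry(q3) [a3,0,L3] Rz(q4) Ry(q5) Rz(q6)[0,0,Lt]
def fk(p,q):
    a1,off,h,L2,a3,L3,Lt=p[:7]
    A=Ro.from_euler('z',q[0]);x=A.apply([a1,off,h])
    A=A*Ro.from_euler('y',q[1]);x=x+A.apply([0,0,L2])
    A=A*Ro.from_euler('y',q[2]);x=x+A.apply([a3,0,L3])
    A=A*Ro.from_euler('z',q[3])*Ro.from_euler('y',q[4]);
    x=x+A.apply([0,0,Lt]); A=A*Ro.from_euler('z',q[5])
    return x,A
f=lambda p:np.concatenate([fk(p,d[0])[0]-d[1] for d in D])
r=least_squares(f,[0,.08,.3,.4,0,.4,.25]); print(r.x.round(4),abs(r.fun).max())
for d in D: print((fk(r.x,d[0])[1].inv()*Ro.from_matrix(d[2])).as_rotvec().round(3))
E
```

```text
7.4 [0.46301758 0.02630464 0.20578173] [-1.30210449e-01  1.05611033e-03  1.85952773e+00  5.14643683e-06
  1.26989854e+00  1.08466479e+00] [ 0.31211092 -1.07754689 -0.2845344 ] 0.08512692254195718
[ 0.38810778 -0.03928077  0.00903837] [0.52142092 0.09091987 0.05263436] [0.45752174 0.03434334 0.01456287]
7
[0.     0.0862 0.2827 0.455  0.0941 0.4996 0.299 ] 3.7160241550537876e-10
[-0.     0.     1.571]
[0.    0.    1.571]
[0.    0.    1.571]
[0.    0.    1.571]
[0.    0.    1.571]
[0.    0.    1.571]
[0.    0.    1.571]
```

Flange top now reads 0.0146 m, so the cover lies flat on the mat. A small tilt next lets me identify the wrist kinematics.

Emit:
arm_command([
  [0,0,-0.3,0.15,0.25,0,1],
  [0,0,-0.3,0.15,0.25,0,1],
  [0,0,-0.3,0.15,0.25,0,1],
  [0,0,-0.3,0.15,0.25,0,1],
  [0,0,-0.3,0.15,0.25,0,1],
])

```text
time_s: 8.07
eef_pos: [0.458, 0.0264, 0.2732]
tool_rot: [-0.199, 0.939, 0.167, 0.224]
force: [0.3, -0.1, 0.0]
opening: 0.0857
finger_force: 0.0
```

```bash
cat > kin.py <<'E'
from h import *
from scipy.optimize import least_squares
lo=np.array([-2.73,-.86,.23,-1.11,.08,-2.82]);hi=np.array([2.73,2.22,2.46,4.25,2.63,2.82])
def fk(p,q):
    off,h,L2,a3,L3,Lt,o2=p
    A=Ro.from_euler('z',q[0]);x=A.apply([0,off,h])
    A=A*Ro.from_euler('y',q[1]);x=x+A.apply([0,0,L2])
    A=A*Ro.from_euler('y',q[2]);x=x+A.apply([a3,0,L3])
    A=A*Ro.from_euler('z',q[3])*Ro.from_euler('y',q[4])
    x=x+A.apply([0,o2,Lt]); A=A*Ro.from_euler('z',q[5]+np.pi/2)
    return x,A
def fit():
    D=[json.loads(l) for l in open("log.jsonl")]
    f=lambda p:np.concatenate([fk(p,d[0])[0]-d[1] for d in D])
    r=least_squares(f,[.0862,.2827,.455,.0941,.4996,.299,0],xtol=1e-12)
    e=[(fk(r.x,d[0])[1].inv()*Ro.from_matrix(d[2])).magnitude() for d in D]
    return r.x,abs(r.fun).max(),max(e)
def ik(p,pos,R,q0):
    def f(q):
        x,A=fk(p,q); return np.r_[(x-pos)*4,(A.inv()*R).as_rotvec()]
    r=least_squares(f,np.clip(q0,lo+1e-3,hi-1e-3),bounds=(lo,hi)); return r.x,abs(r.fun).max()
E
python3 - <<'E'
from kin import *
s,R=st(); print(s["time_s"],s["eef_pos"],s["qpos"])
print(fit())
E
```

```text
8.075 [0.4579722  0.02641918 0.2731785 ] [-0.53358148 -0.23710428  2.0401404   0.62824981  1.30328248  0.52541336]
(array([0.0862, 0.2827, 0.455 , 0.0941, 0.4996, 0.299 , 0.    ]), np.float64(3.3306690738754696e-16), 6.049896367102715e-16)
```

```bash
cat > plan.py <<'E'
from kin import *
P=[.0862,.2827,.455,.0941,.4996,.299,0]
def grasp_R(phi,al):
    z=np.array([np.cos(al)*np.cos(phi),np.cos(al)*np.sin(phi),-np.sin(al)])
    y=np.cross(z,[np.sin(al)*np.cos(phi),np.sin(al)*np.sin(phi),np.cos(al)])
    x=np.cross(y,z); return Ro.from_matrix(np.stack([x,y,z],1))
def tcp(g,R): return np.array(g)+R.apply([0,0,.002])
def path(q,g0,R0,g1,R1,n):
    out=[];w=(R1*R0.inv()).as_rotvec()
    for k in np.linspace(0,1,n+1)[1:]:
        R=Ro.from_rotvec(w*k)*R0; q,e=ik(P,tcp(np.array(g0)*(1-k)+np.array(g1)*k,R),R,q)
        if e>1e-3: return None
        out.append(q)
    return out
E
python3 - <<'E'
from plan import *
G=[.687,-.042,.087]
for al in (10,20,30,40):
  for phi in (-50,-30,-10,10,30,50):
    R=grasp_R(*np.radians([phi,al])); S=[]
    for q4 in (0,.8,1.6,2.4,3.1,4):
      for q6 in (-1.5,1.5):
        q,e=ik(P,tcp(G,R),R,[0,.6,1.8,q4,1,q6])
        if e<1e-3 and not any(abs(q-s).max()<.05 for s in S): S.append(q)
    for q in S:
        # wrist centre and pour feasibility: tin, sweep
        print(al,phi,q.round(2), "wrist",(tcp(G,R)-R.apply([0,0,.299])).round(2))
E
```

```text
10 -30 [ 0.04  0.71  1.96  3.81  1.01 -1.86] wrist [0.43 0.1  0.14]
10 -10 [-0.2   0.68  2.07  3.12  1.01 -1.56] wrist [0.4  0.01 0.14]
10 10 [-0.44  0.69  2.05  2.44  1.07 -1.31] wrist [ 0.4  -0.09  0.14]
10 30 [-0.59  0.73  1.9   1.89  1.2  -1.08] wrist [ 0.43 -0.19  0.14]
10 50 [-0.64  0.82  1.67  1.51  1.4  -0.91] wrist [ 0.5  -0.27  0.14]
20 -30 [ 0.03  0.6   1.97  3.93  0.76 -1.99] wrist [0.45 0.1  0.19]
20 -10 [-0.19  0.55  2.07  3.11  0.71 -1.56] wrist [0.41 0.01 0.19]
20 10 [-0.42  0.56  2.05  2.33  0.81 -1.17] wrist [ 0.41 -0.09  0.19]
20 30 [-0.57  0.62  1.91  1.76  1.01 -0.93] wrist [ 0.45 -0.18  0.19]
20 50 [-0.62  0.72  1.69  1.39  1.26 -0.8 ] wrist [ 0.51 -0.26  0.19]
30 -30 [ 0.    0.5   1.95  4.17  0.53 -2.25] wrist [0.46 0.09 0.24]
30 -10 [-0.19  0.46  2.04  3.1   0.4  -1.54] wrist [0.43 0.   0.24]
30 10 [-0.39  0.47  2.02  2.1   0.57 -0.92] wrist [ 0.43 -0.09  0.24]
30 30 [-0.53  0.53  1.9   1.57  0.85 -0.71] wrist [ 0.46 -0.17  0.24]
30 50 [-0.58  0.64  1.7   1.24  1.14 -0.66] wrist [ 0.52 -0.24  0.24]
40 -10 [-0.19  0.4   1.98  3.01  0.11 -1.45] wrist [ 0.46 -0.    0.28]
40 10 [-0.36  0.41  1.96  1.63  0.4  -0.42] wrist [ 0.46 -0.08  0.28]
40 30 [-0.48  0.47  1.85  1.29  0.74 -0.41] wrist [ 0.49 -0.16  0.28]
40 50 [-0.53  0.57  1.68  1.06  1.04 -0.48] wrist [ 0.54 -0.22  0.28]
```

```bash
cat >> plan.py <<'E'
T=np.array([.5125,.281])
E
python3 - <<'E'
from plan import *
G=np.array([.687,-.042,.087]); phi,al=np.radians([25,20]); Rg=grasp_R(phi,al)
s,R0=st(False)
q0,e=ik(P,tcp(G,Rg),Rg,[-.5,.6,1.9,1.9,1,-1]); print(q0.round(2),e)
# approach
g0=np.array(s["eef_pos"])-R0.apply([0,0,.002])
pre=G-.12*Rg.apply([0,0,1])*[1,1,0]+[0,0,.10]
pa=path(s["qpos"],g0,R0,pre,Rg,8); print("approach",None if pa is None else np.array(pa).round(2)[[3,7]])
up=G+[0,0,.12]
pl=path(q0,G,Rg,up,Rg,4); print("lift",pl is not None)
res=[]
for ps in range(-30,121,15):      # tool azimuth at the tin
  dl=np.radians(ps)-phi; R1=Ro.from_euler('z',dl)*Rg
  for eta in range(-30,31,15):
    for sg in (1,-1):
      n=sg*np.array([np.cos(np.radians(ps+eta)),np.sin(np.radians(ps+eta)),0]); d=np.cross(n,[0,0,1])
      g=np.r_[T-.032*d[:2],.165]; gu=g+[0,0,.04]
      p1=path(pl[-1],up,Rg,gu,R1,8)
      if p1 is None: continue
      q=p1[-1];ok=True;Q=[]
      p2=path(q,gu,R1,gu,Ro.from_rotvec(n*np.radians(90))*R1,6)
      if p2 is None: continue
      R2=Ro.from_rotvec(n*np.radians(90))*R1
      p3=path(p2[-1],gu,R2,g,Ro.from_rotvec(n*np.radians(130))*R1,5)
      if p3 is None: continue
      R3=Ro.from_rotvec(n*np.radians(130))*R1
      A=np.array(p1+p2+p3); m=np.minimum(A-lo,hi-A).min()
      jump=abs(np.diff(A,axis=0)).max()
      z=R3.apply([0,0,1]); w=tcp(g,R3)-.299*z
      cam=tcp(g,R3)+R3.apply([.09,0,-.126])
      res.append((round(m,2),ps,eta,sg,round(jump,2),d.round(2)[:2].tolist(),z.round(2).tolist(),w.round(2).tolist(),cam.round(2).tolist(),A[-1].round(2).tolist()))
res.sort(key=lambda r:-r[0]+r[4]*.3)
for r in res[:16]: print(*r)
E
```

```text
[-0.54  0.6   1.96  1.88  0.96 -0.98] 1.2219669720536783e-12
approach [[-0.69 -0.09  2.15  1.03  1.05 -0.05]
 [-0.78  0.26  2.15  1.58  1.08 -0.78]]
lift True
0.48 105 -30 1 0.19 [0.97, -0.26] [0.25, 0.78, 0.58] [0.41, 0.06, -0.01] [0.53, 0.2, 0.05] [-0.07, 1.07, 1.88, 1.94, 2.13, 0.84]
0.48 105 -15 1 0.23 [1.0, -0.0] [-0.11, 0.91, 0.41] [0.51, 0.01, 0.04] [0.56, 0.2, 0.07] [-0.15, 0.98, 1.72, 1.52, 2.06, 1.11]
0.48 105 0 1 0.26 [0.97, 0.26] [-0.5, 0.84, 0.22] [0.63, 0.02, 0.1] [0.6, 0.22, 0.08] [-0.1, 0.96, 1.48, 1.21, 2.14, 1.33]
0.45 90 -30 1 0.17 [0.87, -0.5] [0.44, 0.68, 0.58] [0.35, 0.09, -0.01] [0.51, 0.2, 0.05] [0.02, 1.07, 1.97, 2.22, 2.13, 0.72]
0.45 90 -15 1 0.21 [0.97, -0.26] [0.13, 0.9, 0.41] [0.44, 0.02, 0.04] [0.54, 0.19, 0.07] [-0.15, 0.95, 1.88, 1.7, 1.97, 0.97]
0.45 90 0 1 0.27 [1.0, -0.0] [-0.26, 0.94, 0.22] [0.56, 0.0, 0.1] [0.58, 0.2, 0.08] [-0.15, 0.89, 1.66, 1.34, 1.99, 1.25]
0.45 90 15 1 0.3 [0.97, 0.26] [-0.64, 0.77, 0.03] [0.67, 0.04, 0.16] [0.61, 0.22, 0.1] [-0.06, 0.91, 1.39, 1.03, 2.13, 1.43]
0.4 120 -30 1 0.22 [1.0, -0.0] [0.04, 0.81, 0.58] [0.47, 0.04, 
[... 363 characters left out ...]
.41] [0.38, 0.05, 0.04] [0.52, 0.18, 0.07] [-0.1, 0.94, 2.01, 1.95, 1.92, 0.82]
0.35 75 0 1 0.27 [0.97, -0.26] [-0.01, 0.98, 0.22] [0.48, -0.0, 0.1] [0.55, 0.18, 0.08] [-0.18, 0.83, 1.84, 1.5, 1.85, 1.14]
0.35 75 15 1 0.33 [1.0, -0.0] [-0.42, 0.91, 0.03] [0.6, 0.01, 0.16] [0.59, 0.2, 0.1] [-0.12, 0.83, 1.58, 1.16, 1.96, 1.4]
0.35 75 30 1 0.36 [0.97, 0.26] [-0.76, 0.64, -0.14] [0.71, 0.08, 0.21] [0.62, 0.23, 0.12] [-0.01, 0.88, 1.3, 0.86, 2.14, 1.51]
0.32 120 0 1 0.26 [0.87, 0.5] [-0.7, 0.68, 0.22] [0.69, 0.06, 0.1] [0.61, 0.24, 0.08] [-0.03, 1.04, 1.29, 1.1, 2.31, 1.39]
0.32 105 15 1 0.28 [0.87, 0.5] [-0.82, 0.58, 0.03] [0.73, 0.09, 0.16] [0.62, 0.25, 0.1] [0.01, 1.0, 1.21, 0.91, 2.31, 1.42]
```

```bash
python3 - <<'E'
from plan import *
phi,al=np.radians([25,20]); Rg=grasp_R(phi,al)
for al in (20,30):
 for y,x in ((-.115,.457),(-.115,.49)):
  for ps in range(-120,131,15):
    R=grasp_R(*np.radians([ps,al])); G=[x,y,.08]
    S=[]
    for q4 in (0,.8,1.6,2.4,3.1,4):
      for q6 in (-1.5,1.5):
        q,e=ik(P,tcp(G,R),R,[0,.6,1.8,q4,1,q6])
        if e<1e-3 and not any(abs(q-s).max()<.05 for s in S): S.append(q); print(al,x,ps,q.round(2),(tcp(G,R)-R.apply([0,0,.299])).round(2))
s,R0=st(False); G=np.array([.687,-.042,.087]);print(rel(tcp(G-.11*np.array([np.cos(phi),np.sin(phi),0])+[0,0,.09],Rg),Rg))
E
```

```text
20 0.457 -120 [ 0.07  0.79  1.58 -0.9   1.69 -2.2 ] [0.6  0.13 0.18]
20 0.457 -105 [ 0.13  0.71  1.73 -1.06  1.53 -2.2 ] [0.53 0.15 0.18]
20 0.457 -45 [-0.01  0.47  2.38  4.01  1.03 -1.8 ] [0.26 0.08 0.18]
20 0.457 15 [-1.12  0.47  2.4   1.66  1.18 -1.28] [ 0.19 -0.19  0.18]
20 0.457 30 [-1.13  0.51  2.25  1.36  1.28 -1.17] [ 0.22 -0.25  0.18]
20 0.457 45 [-1.09  0.57  2.08  1.14  1.4  -1.1 ] [ 0.26 -0.31  0.18]
20 0.457 60 [-1.03  0.63  1.92  0.97  1.54 -1.06] [ 0.32 -0.36  0.18]
20 0.457 75 [-0.94  0.71  1.75  0.82  1.68 -1.06] [ 0.38 -0.38  0.18]
20 0.457 90 [-0.85  0.78  1.6   0.69  1.82 -1.08] [ 0.46 -0.39  0.18]
20 0.457 105 [-0.76  0.84  1.46  0.55  1.95 -1.14] [ 0.53 -0.38  0.18]
20 0.457 120 [-0.66  0.9   1.34  0.41  2.06 -1.23] [ 0.6  -0.36  0.18]
20 0.49 -120 [ 0.06  0.83  1.49 -0.91  1.72 -2.23] [0.63 0.13 0.18]
20 0.49 -105 [ 0.12  0.75  1.65 -1.06  1.55 -2.24] [0.56 0.15 0.18]
20 0.49 -45 [-0.01  0.49  2.31  4.04  0.99 -1.85] [0.29 0.08 0.18]
20 0.49 -30 [-0.25  0.47  2.43  3.45  0.99 -1.65] [0.25 0.02 0.18]
20 0.49 0 [-0.87  0.46  2.45  2.2   1.08 -1.38] [ 0.21 -0.12  
[... 1564 characters left out ...]
.51  0.62 -1.75] [0.27 0.01 0.23]
30 0.49 0 [-0.8   0.27  2.44  2.07  0.78 -1.13] [ 0.23 -0.12  0.23]
30 0.49 15 [-0.93  0.32  2.34  1.63  0.94 -1.01] [ 0.24 -0.18  0.23]
30 0.49 30 [-0.98  0.39  2.21  1.33  1.1  -0.95] [ 0.27 -0.24  0.23]
30 0.49 45 [-0.97  0.47  2.05  1.11  1.25 -0.92] [ 0.31 -0.3   0.23]
30 0.49 60 [-0.93  0.55  1.89  0.94  1.41 -0.93] [ 0.36 -0.34  0.23]
30 0.49 75 [-0.86  0.63  1.73  0.79  1.56 -0.95] [ 0.42 -0.36  0.23]
30 0.49 90 [-0.79  0.71  1.58  0.66  1.7  -1.01] [ 0.49 -0.37  0.23]
30 0.49 105 [-0.71  0.78  1.45  0.53  1.84 -1.09] [ 0.56 -0.36  0.23]
30 0.49 120 [-0.62  0.84  1.33  0.39  1.95 -1.19] [ 0.62 -0.34  0.23]
[0.151, 0.722, 0.299, -0.094, 0.325, -0.114]
```

Emit:
arm_command([
  [0.15,0.72,0.3,-0.094,0.325,-0.114,1],
  [0.15,0.72,0.3,-0.094,0.325,-0.114,1],
  [0.15,0.72,0.3,-0.094,0.325,-0.114,1],
  [0.15,0.72,0.3,-0.094,0.325,-0.114,1],
  [0.15,0.72,0.3,-0.094,0.325,-0.114,1],
  [0.15,0.72,0.3,-0.094,0.325,-0.114,1],
  [0.15,0.72,0.3,-0.094,0.325,-0.114,1],
])

```text
time_s: 8.95
eef_pos: [0.5913, -0.0861, 0.1799]
tool_rot: [-0.125, 0.798, 0.18, 0.561]
force: [-0.4, -0.1, 0.7]
opening: 0.0856
finger_force: 0.0
```

```bash
python3 - <<'E'
from plan import *
import cv2
s,R=st(); print(s["time_s"],s["eef_pos"],s["qpos"])
Rg=grasp_R(*np.radians([25,20]))
p=arm.get_image("wrist"); X=R.apply(cloud(p,p["tool_from_camera"]).reshape(-1,3))+s["eef_pos"]
m=(np.hypot(X[:,0]-.687,X[:,1]+.042)<.05)&(X[:,2]>.09)&(X[:,2]<.115); Q=X[m]; print(len(Q),((Q.min(0)+Q.max(0))/2).round(4),np.ptp(Q,axis=0).round(3),Q.max(0))
cv2.imwrite("pics/w2.png",p["image"][:,:,::-1])
print(rel(tcp([.687,-.042,.127],Rg),Rg),rel(tcp([.687,-.042,.087],Rg),Rg))
E
```

```text
8.95 [ 0.59134342 -0.08609158  0.17987313] [-0.76879021  0.28420365  2.13982845  1.60310771  1.0764255  -0.80066184]
3822 [ 0.6845 -0.041   0.0992] [0.066 0.066 0.018] [ 0.71775715 -0.00825299  0.1083616 ]
[-0.06, 0.001, 0.477, -0.001, -0.002, 0.003] [-0.211, 0.0, 0.531, -0.001, -0.002, 0.003]
```

View pics/w2.png

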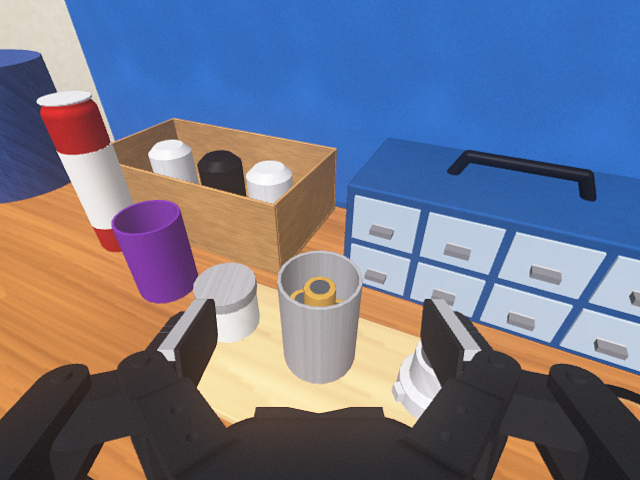

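The wrist view shows the beaker centred between the pads at about (320,315), with the grease tin and coupling to either side, below the fingers' path.

Emit:
arm_command([
  [-0.06,0,0.22,0,0,0,1],
  [-0.06,0,0.44,0,0,0,1],
  [-0.06,0,0.47,0,0,0,1],
  [-0.21,0,0.53,0,0,0,1],
  [-0.21,0,0.53,0,0,0,1],
  [-0.21,0,0.53,0,0,0,0],
  [-0.21,0,0.53,0,0,0,0],
  [-0.21,0,0.53,0,0,0,0],
  [-0.21,0,0.53,0,0,0,0],
])

```text
time_s: 10.12
eef_pos: [0.6889, -0.0421, 0.0881]
tool_rot: [-0.123, 0.797, 0.179, 0.564]
force: [-2.8, 0.1, 7.0]
opening: 0.0649
finger_force: 66.3
```

```bash
python3 - <<'E'
from plan import *
s,R=st(); print(s["time_s"],s["eef_pos"],s["qpos"],s["force"],s["opening"],s["finger_force"])
Rg=grasp_R(*np.radians([25,20]))
print((R.inv()*Rg).as_rotvec(), rel(np.array(s["eef_pos"])+[0,0,.13],R))
E
```

```text
10.125 [ 0.68890164 -0.04211084  0.08810099] [-0.54377387  0.60468727  1.95544466  1.88585666  0.96800565 -0.99018729] [-2.78978778  0.14390918  6.97378806] 0.06490788856893809 66.32197357714176
[-0.00037153 -0.008977    0.00662037] [0.49, 0.003, -0.173, 0.0, 0.0, 0.0]
```

Emit:
arm_command([
  [0.1,0,-0.035,0,0,0,0],
  [0.25,0,-0.09,0,0,0,0],
  [0.4,0,-0.14,0,0,0,0],
  [0.49,0,-0.17,0,0,0,0],
  [0.49,0,-0.17,0,0,0,0],
  [0.49,0,-0.17,0,0,0,0],
])

```text
time_s: 10.88
eef_pos: [0.6879, -0.0405, 0.2128]
tool_rot: [-0.124, 0.799, 0.179, 0.561]
force: [-0.1, -0.1, -3.6]
opening: 0.0647
finger_force: 67.6
```

```bash
python3 - <<'E'
from plan import *
import cv2
s,R=st(); print(s["time_s"],s["eef_pos"],s["force"],s["opening"],s["finger_force"])
p=arm.get_image("side"); X=cloud(p)
m=(np.hypot(X[...,0]-.687,X[...,1]+.042)<.06)&(X[...,2]>.08); Q=X[m]; print(Q.min(0),Q.max(0))
cv2.imwrite("pics/s2.png",p["image"][120:360,120:440,::-1])
R1=grasp_R(*np.radians([75,20]))
gu=np.r_[T-[.032,0],.215]
r=rel(tcp(gu,R1),R1); print(r)
q=s["qpos"]
print(np.array(path(q,np.array(s["eef_pos"])-R.apply([0,0,.002]),R,gu,R1,6)).round(2))
E
```

```text
10.875 [ 0.68793124 -0.04045588  0.21279486] [-0.05743996 -0.05301526 -3.6468079 ] 0.06474722859742704 67.55444124341011
[ 0.62733521 -0.10131261  0.13531823] [0.72013992 0.00340235 0.2549399 ]
[-0.059, -1.522, -0.192, 0.391, -0.0, -0.141]
[[-0.52  0.28  2.03  1.61  1.   -0.66]
 [-0.49  0.25  2.06  1.54  1.08 -0.67]
 [-0.44  0.23  2.09  1.48  1.15 -0.69]
 [-0.37  0.22  2.11  1.43  1.2  -0.7 ]
 [-0.29  0.21  2.11  1.39  1.25 -0.7 ]
 [-0.18  0.22  2.1   1.36  1.28 -0.71]]
```

View pics/s2.png

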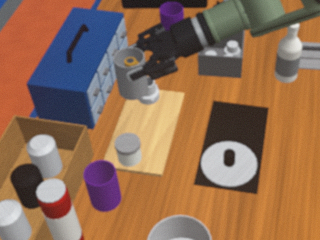

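The crop shows the beaker lifted at about (130,70) with brass inside. The cover lies on the mat at (229,162) and the tin is open.

Emit:
arm_command([
  [-0.01,-0.15,-0.02,0.05,0,-0.02,0],
  [-0.02,-0.35,-0.05,0.1,0,-0.04,0],
  [-0.03,-0.55,-0.07,0.15,0,-0.055,0],
  [-0.03,-0.76,-0.1,0.2,0,-0.07,0],
  [-0.03,-0.76,-0.1,0.2,0,-0.07,0],
  [-0.03,-0.76,-0.1,0.2,0,-0.07,0],
])

```text
time_s: 11.68
eef_pos: [0.5848, 0.12, 0.2147]
tool_rot: [-0.245, 0.74, 0.349, 0.52]
force: [-0.3, 0.7, -3.1]
opening: 0.0649
finger_force: 67.7
```

```bash
python3 - <<'E'
from plan import *
s,R=st(); print(s["time_s"],s["eef_pos"],s["force"],s["opening"],s["finger_force"])
R1=grasp_R(*np.radians([75,20]))
gu=np.r_[T-[.032,0],.215]
print(rel(tcp(gu,R1),R1))
E
```

```text
11.675 [0.58480972 0.12001783 0.21469589] [-0.27446847  0.70231068 -3.12085843] 0.06493618145758959 67.65835784375668
[0.079, -0.735, 0.225, 0.192, -0.001, -0.07]
```

Emit:
arm_command([
  [0.02,-0.18,0.05,0.05,0,-0.018,0],
  [0.04,-0.37,0.11,0.1,0,-0.035,0],
  [0.06,-0.55,0.17,0.145,0,-0.05,0],
  [0.08,-0.735,0.225,0.19,0,-0.07,0],
  [0.08,-0.735,0.225,0.19,0,-0.07,0],
  [0.08,-0.735,0.225,0.19,0,-0.07,0],
])

```text
time_s: 12.42
eef_pos: [0.4818, 0.2825, 0.2154]
tool_rot: [-0.347, 0.65, 0.498, 0.458]
force: [0.0, -0.4, -3.4]
opening: 0.0646
finger_force: 68.2
```

```bash
python3 - <<'E'
from plan import *
s,R=st(); print(s["time_s"],s["eef_pos"],s["force"],s["opening"],s["qpos"].round(2))
# where is the beaker in the tool: mouth centre and axis from wrist cam
p=arm.get_image("side"); X=cloud(p)
g=np.array(s["eef_pos"])-R.apply([0,0,.002])
m=(np.hypot(X[...,0]-g[0],X[...,1]-g[1])<.045)&(X[...,2]>.2315); Q=X[m]; print(g,(Q.min(0)+Q.max(0))/2,np.ptp(Q,axis=0),Q.max(0))
R1=grasp_R(*np.radians([75,20])); n=np.array([0,1,0.]); 
gu=np.r_[T-[.032,0],.215]; ge=gu-[0,0,.045]
for th in (40,85,100,110,120,130):
    Rn=Ro.from_rotvec(n*np.radians(th))*R1; gg=gu if th<90 else gu+(ge-gu)*min(1,(th-85)/25)
    print(th,rel(tcp(gg,Rn),Rn))
q=s["qpos"];Rp=R;gp=g
for th in (40,85,100,110,120,130):
    Rn=Ro.from_rotvec(n*np.radians(th))*R1; gg=gu if th<90 else gu+(ge-gu)*min(1,(th-85)/25)
    o=path(q,gp,Rp,gg,Rn,5); print(th,o[-1].round(2),R.inv().apply([0,0,0])); q=o[-1];Rp=Rn;gp=gg
E
```

```text
12.425 [0.48184766 0.28249271 0.2154196 ] [ 0.00592777 -0.35021338 -3.41480327] 0.06457906933576861 [-0.19  0.22  2.11  1.37  1.28 -0.71]
[0.48135012 0.28067857 0.21609883] [0.47708098 0.2778914  0.23711386] [0.07810768 0.07416984 0.01118759] [0.51613482 0.31497632 0.24270766]
40 [-0.005, -0.007, 0.003, 0.113, -0.088, 0.304]
85 [-0.004, -0.009, 0.002, 0.236, -0.186, 0.644]
100 [-0.105, -0.01, 0.038, 0.277, -0.219, 0.757]
110 [-0.172, -0.01, 0.062, 0.304, -0.24, 0.833]
120 [-0.172, -0.01, 0.062, 0.331, -0.262, 0.909]
130 [-0.171, -0.01, 0.062, 0.359, -0.284, 0.985]
40 [-0.15  0.31  1.9   1.11  1.46  0.09] [0. 0. 0.]
85 [-0.13  0.53  1.7   1.06  1.75  0.81] [0. 0. 0.]
100 [-0.13  0.65  1.65  1.08  1.82  0.99] [0. 0. 0.]
110 [-0.12  0.73  1.62  1.09  1.86  1.11] [0. 0. 0.]
120 [-0.12  0.78  1.6   1.12  1.91  1.26] [0. 0. 0.]
130 [-0.12  0.82  1.58  1.16  1.96  1.4 ] [0. 0. 0.]
```

Emit:
arm_command([
  [0,0,0,0.03,-0.022,0.076,0],
  [0,0,0,0.056,-0.044,0.152,0],
  [0,0,0,0.085,-0.066,0.228,0],
  [0,0,0,0.113,-0.088,0.304,0],
  [0,0,0,0.143,-0.112,0.389,0],
  [0,-0.01,0,0.174,-0.137,0.474,0],
  [0,-0.01,0,0.205,-0.162,0.559,0],
  [-0.05,-0.01,0.02,0.236,-0.186,0.644,0],
  [-0.12,-0.01,0.04,0.236,-0.186,0.644,0],
  [-0.17,-0.01,0.06,0.236,-0.186,0.644,0],
])

```text
time_s: 13.72
eef_pos: [0.4797, 0.2823, 0.1692]
tool_rot: [-0.595, 0.786, 0.132, -0.103]
force: [0.3, 0.2, -2.7]
opening: 0.0651
finger_force: 68.4
```

```bash
python3 - <<'E'
from plan import *
import cv2
s,R=st(); print(s["time_s"],s["eef_pos"],s["force"],s["opening"],s["qpos"].round(2))
p=arm.get_image("side"); cv2.imwrite("pics/s3.png",cv2.resize(p["image"][260:440,180:420,::-1],None,fx=2,fy=2))
R1=grasp_R(*np.radians([75,20])); n=np.array([0,1,0.]); ge=np.r_[T-[.032,0],.168]
for th in (85,100,105,110,115,120,130):
    Rn=Ro.from_rotvec(n*np.radians(th))*R1; print(th,rel(tcp(ge,Rn),Rn))
E
```

```text
13.725 [0.47974027 0.28234129 0.16923396] [ 0.26595045  0.21326072 -2.6831522 ] 0.06511199022612459 [-0.13  0.61  1.69  1.05  1.71  0.74]
85 [0.005, 0.001, -0.0, -0.0, 0.0, -0.001]
100 [0.004, 0.0, -0.0, 0.041, -0.032, 0.112]
105 [0.004, 0.0, -0.0, 0.055, -0.043, 0.15]
110 [0.004, -0.0, -0.0, 0.069, -0.054, 0.188]
115 [0.004, -0.0, -0.0, 0.082, -0.065, 0.226]
120 [0.004, -0.001, -0.0, 0.096, -0.075, 0.264]
130 [0.004, -0.001, -0.001, 0.124, -0.097, 0.339]
```

View pics/s3.png

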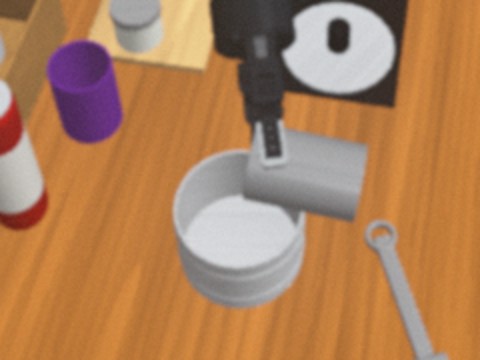

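The crop shows the beaker level with its mouth over the left half of the open tin, at about (260,170). I tip it slowly from here.

Emit:
arm_command([
  [0,0,0,0.021,-0.016,0.057,0],
  [0,0,0,0.041,-0.032,0.112,0],
  [0,0,0,0.048,-0.037,0.13,0],
  [0,0,0,0.055,-0.043,0.15,0],
  [0,0,0,0.06,-0.047,0.163,0],
  [0,0,0,0.064,-0.05,0.176,0],
  [0,0,0,0.069,-0.054,0.188,0],
  [0,0,0,0.073,-0.057,0.2,0],
  [0,0,0,0.078,-0.061,0.213,0],
  [0,0,0,0.082,-0.065,0.226,0],
])

```text
time_s: 15.02
eef_pos: [0.4784, 0.2834, 0.1704]
tool_rot: [-0.608, 0.733, -0.025, -0.305]
force: [-0.3, -0.8, -2.8]
opening: 0.0648
finger_force: 68.4
```

```bash
python3 - <<'E'
from plan import *
import cv2
s,R=st(); print(s["time_s"],s["eef_pos"],s["force"],s["opening"],s["qpos"].round(2))
p=arm.get_image("side"); cv2.imwrite("pics/s4.png",cv2.resize(p["image"][260:440,180:420,::-1],None,fx=2,fy=2))
R1=grasp_R(*np.radians([75,20])); n=np.array([0,1,0.]); ge=np.r_[T-[.032,0],.168]
for th in (115,125,135):
    Rn=Ro.from_rotvec(n*np.radians(th))*R1; print(th,rel(tcp(ge,Rn),Rn))
E
```

```text
15.025 [0.4783576  0.28341882 0.17039874] [-0.33649929 -0.78333398 -2.84123384] 0.0647863659982958 [-0.12  0.76  1.61  1.11  1.89  1.18]
115 [0.008, 0.007, -0.004, 0.0, 0.002, -0.001]
125 [0.008, 0.006, -0.004, 0.028, -0.02, 0.075]
135 [0.007, 0.006, -0.004, 0.056, -0.041, 0.151]
```

View pics/s4.png

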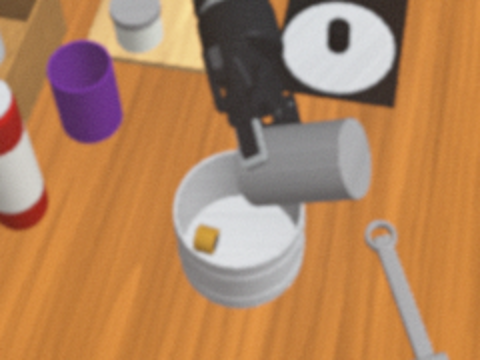

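One ferrule lies inside the tin at (205,238). I keep tipping slowly.

Emit:
arm_command([
  [0,0,0,0.004,-0.003,0.01,0],
  [0,0,0,0.008,-0.006,0.02,0],
  [0,0,0,0.011,-0.008,0.03,0],
  [0,0,0,0.015,-0.01,0.04,0],
  [0,0,0,0.018,-0.013,0.05,0],
  [0,0,0,0.022,-0.016,0.06,0],
  [0,0,0,0.026,-0.019,0.07,0],
  [0,0,0,0.03,-0.022,0.08,0],
  [0,0,0,0.034,-0.025,0.09,0],
  [0,0,0,0.037,-0.027,0.1,0],
])

```text
time_s: 16.32
eef_pos: [0.4784, 0.2834, 0.1704]
tool_rot: [-0.601, 0.693, -0.096, -0.386]
force: [0.5, 0.9, -1.5]
opening: 0.0648
finger_force: 68.4
```

Emit:
arm_command([
  [0,0,0,0.004,-0.003,0.01,0],
  [0,0,0,0.008,-0.006,0.02,0],
  [0,0,0,0.011,-0.008,0.03,0],
  [0,0,0,0.015,-0.01,0.04,0],
  [0,0,0,0.018,-0.013,0.05,0],
  [0,0,0,0.018,-0.013,0.05,0],
  [0,0,0,0.018,-0.013,0.05,0],
])

```text
time_s: 17.2
eef_pos: [0.4785, 0.2834, 0.1705]
tool_rot: [-0.594, 0.671, -0.131, -0.424]
force: [-0.1, 1.0, -2.3]
opening: 0.0646
finger_force: 68.4
```

```bash
python3 - <<'E'
from plan import *
import cv2
s,R=st(); print(s["time_s"],s["eef_pos"],s["force"],s["opening"],s["qpos"].round(2))
for n in("side","top"):
    p=arm.get_image(n); X=cloud(p); im=p["image"].astype(int)
    print(n,[(round(d["score"],2),(np.array(d["extent"])*[640,480,640,480]).round().tolist()) for d in arm.spot_in(p,"ferrule0_mid")])
    if n=="side": a=cv2.resize(p["image"][260:440,180:420,::-1],None,fx=1.6,fy=1.6)
    else: b=cv2.resize(p["image"][180:300,100:260,::-1],(384,288))
cv2.imwrite("pics/s5.png",np.hstack([a,b]))
R1=grasp_R(*np.radians([75,20])); n=np.array([0,1,0.]); ge=np.r_[T-[.032,0],.168]
for th in (130,140):
    Rn=Ro.from_rotvec(n*np.radians(th))*R1; print(th,rel(tcp(ge,Rn),Rn))
E
```

```text
17.2 [0.47846098 0.28339883 0.17050412] [-0.12812508  1.02118927 -2.25359308] 0.06457453242004653 [-0.12  0.83  1.59  1.18  1.98  1.47]
side [(0.66, [302.0, 378.0, 12.0, 15.0])]
top []
130 [0.009, 0.004, -0.005, -0.013, 0.009, -0.036]
140 [0.009, 0.004, -0.005, 0.015, -0.013, 0.04]
```

View pics/s5.png

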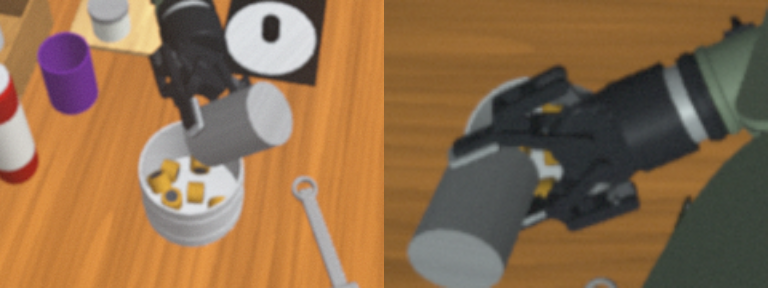

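I can see about six ferrules in the tin and none outside. I tip further, to about 150°, to be sure.

Emit:
arm_command([
  [0.0,0,0,0.011,-0.009,0.03,0],
  [0.0,0,0,0.022,-0.018,0.06,0],
  [0.0,0,0,0.033,-0.026,0.09,0],
  [0.0,0,0,0.042,-0.033,0.115,0],
  [0.0,0,0,0.042,-0.033,0.115,0],
  [0.0,0,0,0.042,-0.033,0.115,0],
  [0.0,0,0,0.042,-0.033,0.115,0],
])

```text
time_s: 18.27
eef_pos: [0.4786, 0.2834, 0.1707]
tool_rot: [-0.572, 0.609, -0.208, -0.509]
force: [0.3, -0.2, -2.2]
opening: 0.0649
finger_force: 68.4
```

```bash
python3 - <<'E'
from plan import *
s,R=st(); print(s["time_s"],s["eef_pos"],s["force"],s["qpos"].round(2))
R1=grasp_R(*np.radians([75,20])); n=np.array([0,1,0.]); ge=np.r_[T-[.032,0],.168]
b=R.apply(R1.inv().apply([0,0,1])); print("axis",b)
gu=np.r_[T-[.04,0],.215]
for th in (85,40):
    Rn=Ro.from_rotvec(n*np.radians(th))*R1; print(th,rel(tcp(gu,Rn),Rn))
E
```

```text
18.275 [0.47856244 0.2833961  0.17068622] [ 0.31610753 -0.21993706 -2.17469903] [-0.13  0.89  1.59  1.25  2.03  1.69]
axis [ 0.5024313  -0.00200068 -0.86461482]
85 [-0.162, -0.062, 0.038, -0.178, 0.139, -0.491]
40 [-0.16, -0.063, 0.037, -0.302, 0.236, -0.831]
```

Emit:
arm_command([
  [-0.08,-0.03,0.02,-0.025,0.02,-0.07,0],
  [-0.162,-0.062,0.038,-0.05,0.04,-0.14,0],
  [-0.162,-0.062,0.038,-0.075,0.059,-0.21,0],
  [-0.162,-0.062,0.038,-0.1,0.08,-0.28,0],
  [-0.162,-0.062,0.038,-0.126,0.1,-0.35,0],
  [-0.162,-0.062,0.038,-0.152,0.119,-0.42,0],
  [-0.162,-0.062,0.038,-0.178,0.139,-0.491,0],
  [-0.162,-0.062,0.038,-0.24,0.187,-0.66,0],
  [-0.162,-0.062,0.038,-0.302,0.236,-0.831,0],
  [-0.162,-0.062,0.038,-0.302,0.236,-0.831,0],
])

```text
time_s: 19.52
eef_pos: [0.4718, 0.2827, 0.2148]
tool_rot: [-0.533, 0.784, 0.294, 0.121]
force: [0.7, 0.1, -2.4]
opening: 0.0646
finger_force: 68.4
```

```bash
python3 - <<'E'
from plan import *
s,R=st(); print(s["time_s"],s["eef_pos"],s["force"],s["qpos"].round(2))
R1=grasp_R(*np.radians([75,20]))
g=[.47,.2,.24]; print(rel(tcp(g,R1),R1))
Rw=grasp_R(*np.radians([90,20]))
for x in (.47,.48): 
  for gg in ([x,-.02,.24],[x,-.112,.24],[x,-.112,.09]):
    print(gg,ik(P,tcp(gg,Rw),Rw,[-.8,.7,1.6,.7,1.8,-1])[1])
E
```

```text
19.525 [0.47181137 0.28267501 0.21484049] [ 0.71430347  0.06988118 -2.4207082 ] [-0.15  0.35  1.86  1.08  1.53  0.3 ]
[-0.062, 0.006, -0.332, -0.144, 0.114, -0.396]
[0.47, -0.02, 0.24] 3.451502417206598e-10
[0.47, -0.112, 0.24] 7.26326776501196e-10
[0.47, -0.112, 0.09] 1.8155184022816684e-09
[0.48, -0.02, 0.24] 6.95917767856713e-11
[0.48, -0.112, 0.24] 3.810384230362728e-10
[0.48, -0.112, 0.09] 1.5255281482495775e-09
```

Emit:
arm_command([
  [0,0,-0.08,-0.03,0.025,-0.08,0],
  [-0.02,0,-0.16,-0.06,0.047,-0.16,0],
  [-0.04,0,-0.24,-0.09,0.07,-0.24,0],
  [-0.06,0.006,-0.33,-0.12,0.093,-0.32,0],
  [-0.062,0.006,-0.33,-0.144,0.114,-0.396,0],
  [-0.062,0.006,-0.33,-0.144,0.114,-0.396,0],
  [-0.062,0.006,-0.33,-0.144,0.114,-0.396,0],
])

```text
time_s: 20.4
eef_pos: [0.4707, 0.2024, 0.2388]
tool_rot: [-0.352, 0.652, 0.497, 0.452]
force: [-0.2, 0.0, -0.8]
opening: 0.0649
finger_force: 68.3
```

```bash
python3 - <<'E'
from plan import *
import cv2
s,R=st(); print(s["time_s"],s["eef_pos"],s["force"],s["qpos"].round(2))
a=arm.get_image("side"); b=arm.get_image("top"); w=arm.get_image("wrist")
A=cv2.resize(a["image"][300:430,240:370,::-1],(390,390),interpolation=cv2.INTER_CUBIC)
B=cv2.resize(b["image"][190:290,110:210,::-1],(390,390),interpolation=cv2.INTER_CUBIC)
cv2.imwrite("pics/s6.png",np.hstack([A,B]))
Rw=grasp_R(*np.radians([90,20])); print(rel(tcp([.475,.02,.24],Rw),Rw))
# beaker upright check
X=cloud(a); g=np.array(s["eef_pos"]); m=(np.hypot(X[...,0]-g[0],X[...,1]-g[1])<.05)&(X[...,2]>g[2]-.1)&(X[...,2]<g[2]-.02); Q=X[m]; print(Q.min(0),Q.max(0))
E
```

```text
20.4 [0.4707194  0.20242981 0.23882878] [-0.2276699   0.03105813 -0.77269058] [-0.39  0.16  2.11  1.22  1.44 -0.68]
[-0.235, 0.202, -0.653, 0.116, -0.0, -0.046]
[0.43675728 0.16951575 0.16122593] [0.50057862 0.23621287 0.21882286]
```

View pics/s6.png

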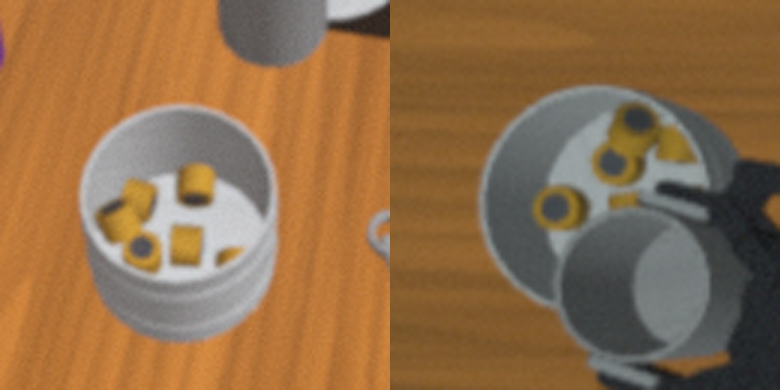

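The side crop shows six ferrules in the tin, and the top view shows the beaker empty. The seventh may be behind the near wall, so I will check once the arm is clear. Now I move to the mat.

Emit:
arm_command([
  [-0.05,0.04,-0.15,0.03,0,-0.01,0],
  [-0.11,0.09,-0.32,0.06,0,-0.02,0],
  [-0.17,0.15,-0.48,0.09,0,-0.035,0],
  [-0.235,0.2,-0.65,0.116,0,-0.046,0],
  [-0.235,0.2,-0.65,0.116,0,-0.046,0],
  [-0.235,0.2,-0.65,0.116,0,-0.046,0],
])

```text
time_s: 21.3
eef_pos: [0.4741, 0.0228, 0.2384]
tool_rot: [-0.406, 0.58, 0.578, 0.406]
force: [-0.1, 0.8, -2.0]
opening: 0.0646
finger_force: 68.3
```

```bash
python3 - <<'E'
from plan import *
import cv2
s,R=st(); print(s["time_s"],s["eef_pos"],s["force"],s["qpos"].round(2))
b=arm.get_image("top");a=arm.get_image("side")
B=cv2.resize(b["image"][190:290,110:210,::-1],(400,400),interpolation=cv2.INTER_CUBIC)
A=cv2.resize(b["image"][210:310,270:370,::-1],(400,400),interpolation=cv2.INTER_CUBIC)
cv2.imwrite("pics/s7.png",np.hstack([B,A]))
Rw=grasp_R(*np.radians([90,20]))
X=cloud(a); g=np.array(s["eef_pos"]); m=(np.hypot(X[...,0]-g[0],X[...,1]-g[1])<.05)&(X[...,2]>g[2]-.1)&(X[...,2]<g[2]-.02); Q=X[m]; print(Q.min(0),Q.max(0))
for gg in ([.475,-.112,.24],[.475,-.112,.12],[.475,-.112,.081]): print(gg,rel(tcp(gg,Rw),Rw))
E
```

```text
21.3 [0.47411885 0.02280753 0.23841023] [-0.05329575  0.78832141 -1.9551    ] [-0.66  0.4   1.78  0.89  1.85 -0.83]
[ 0.44072356 -0.01017423  0.16181795] [0.50555309 0.05805903 0.21822299]
[0.475, -0.112, 0.24] [-0.179, 0.006, -0.504, -0.0, -0.001, -0.001]
[0.475, -0.112, 0.12] [-0.631, 0.007, -0.341, -0.0, -0.001, -0.001]
[0.475, -0.112, 0.081] [-0.777, 0.007, -0.288, -0.0, -0.001, -0.001]
```

View pics/s7.png

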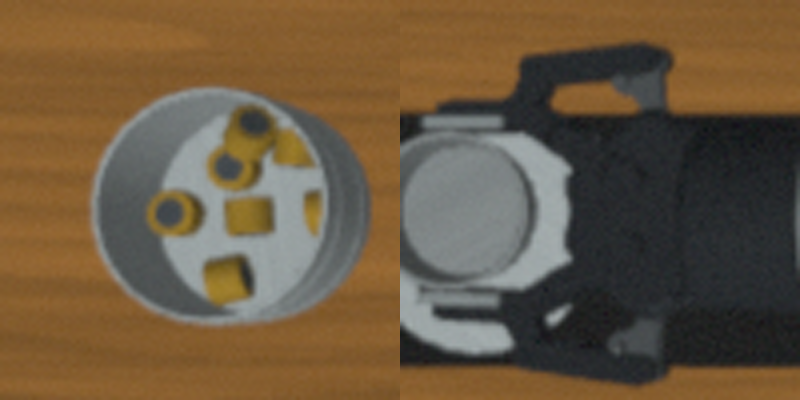

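All seven ferrules are visible in the tin: (250,125), (233,165), (292,148), (175,212), (250,217), (315,210) and (228,280). The beaker is empty, so I lower it onto the mat.

Emit:
arm_command([
  [-0.06,0,-0.17,0,0,0,0],
  [-0.12,0,-0.34,0,0,0,0],
  [-0.18,0,-0.5,0,0,0,0],
  [-0.33,0,-0.45,0,0,0,0],
  [-0.48,0,-0.395,0,0,0,0],
  [-0.63,0,-0.34,0,0,0,0],
  [-0.7,0,-0.315,0,0,0,0],
  [-0.75,0,-0.297,0,0,0,0],
  [-0.765,0,-0.292,0,0,0,0],
  [-0.765,0,-0.292,0,0,0,0],
])

```text
time_s: 22.65
eef_pos: [0.4743, -0.1117, 0.0844]
tool_rot: [-0.405, 0.579, 0.579, 0.406]
force: [-0.2, 0.4, -1.6]
opening: 0.065
finger_force: 68.3
```

```bash
python3 - <<'E'
from plan import *
s,R=st(); print(s["time_s"],s["eef_pos"],s["force"],s["qpos"].round(2))
a=arm.get_image("side");X=cloud(a); g=np.array(s["eef_pos"]); m=(np.hypot(X[...,0]-g[0],X[...,1]-g[1])<.037)&(X[...,2]>0.006); Q=X[m]; print(Q.min(0),Q.max(0))
print(rel(g+[0,0,.0801-g[2]],R), grasp_R(*np.radians([90,20])).inv()*R and (R.inv()*grasp_R(*np.radians([90,20]))).as_rotvec())
z=R.apply([0,0,1]); print(rel(g-[0,.13,-.0]+[0,0,.1],R),rel(g-[0,.1,-.045],R))
E
```

```text
22.65 [ 0.47428485 -0.11166804  0.0844379 ] [-0.20021824  0.44055029 -1.58624671] [-0.83  0.78  1.57  0.71  1.83 -1.05]
[ 0.43752431 -0.14665927  0.00604894] [ 0.51102406 -0.0751672   0.10788839]
[-0.017, -0.0, 0.007, 0.0, 0.0, 0.0] [1.12602511e-03 6.28206039e-05 4.20589581e-04]
[0.197, 0.001, -0.625, 0.0, 0.0, 0.0] [0.032, 0.0, -0.437, 0.0, 0.0, 0.0]
```

Lower the last 4 mm, release, and withdraw along the tool axis.

Emit:
arm_command([
  [-0.01,0,0.004,0,0,0,0],
  [-0.017,0,0.007,0,0,0,0],
  [-0.019,0,0.007,0,0,0,0],
  [-0.019,0,0.007,0,0,0,1],
  [-0.019,0,0.007,0,0,0,1],
  [-0.019,0,0.007,0,0,0,1],
  [-0.01,0,-0.1,0,0,0,1],
  [0.01,0,-0.25,0,0,0,1],
  [0.03,0,-0.43,0,0,0,1],
  [0.2,0,-0.6,0,0,0,1],
])

```text
time_s: 23.95
eef_pos: [0.4728, -0.2358, 0.1805]
tool_rot: [-0.408, 0.58, 0.577, 0.406]
force: [0.7, -0.0, -0.7]
opening: 0.0853
finger_force: 0.0
```

Emit:
arm_command([
  [0.2,0,-0.1,0,0,0,1],
  [0.2,0,-0.1,0,0,0,1],
  [0.2,0,-0.1,0,0,0,1],
])

```text
time_s: 24.32
eef_pos: [0.4736, -0.2414, 0.237]
tool_rot: [-0.406, 0.58, 0.579, 0.406]
force: [0.1, -0.5, -0.8]
opening: 0.0852
finger_force: 0.0
```

```bash
python3 - <<'E'
from plan import *
import cv2
s,R=st(); print(s["time_s"],s["eef_pos"],s["force"],s["qpos"].round(2))
for n in("side","top"):
    p=arm.get_image(n);X=cloud(p)
    m=(np.hypot(X[...,0]-.474,X[...,1]+.112)<.045)&(X[...,2]>.006); Q=X[m]; print(Q.min(0),Q.max(0)); Q=Q[Q[:,2]>.09]; print("rim",(Q.min(0)+Q.max(0))/2,np.ptp(Q,axis=0))
    if n=="side": cv2.imwrite("pics/s8.png",p["image"][:,:,::-1])
E
```

```text
24.325 [ 0.47360668 -0.24140791  0.23697271] [ 0.11892475 -0.5274108  -0.79916613] [-0.96  0.68  1.33  0.71  2.15 -0.89]
[ 0.43003395 -0.14664894  0.00600792] [ 0.51823819 -0.06853007  0.10392422]
rim [ 0.47371975 -0.11202679  0.09698273] [0.06455813 0.06924429 0.01388299]
[ 0.43090375 -0.15679811  0.00600482] [ 0.51882752 -0.06873385  0.10281955]
rim [ 0.47334808 -0.11221114  0.09676726] [0.06399159 0.06446606 0.01210458]
```

View pics/s8.png

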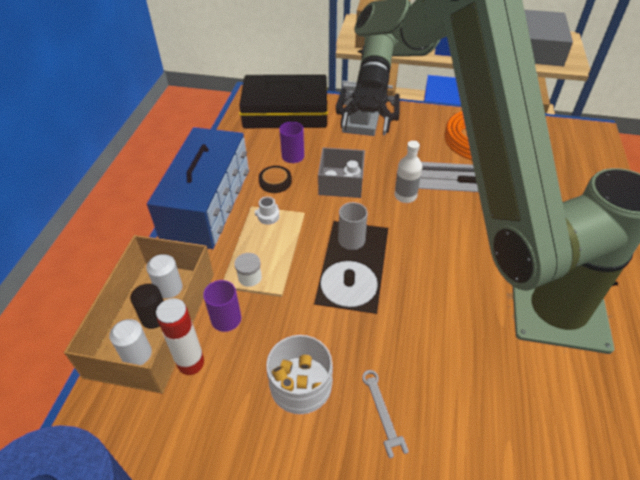

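The beaker stands upright on the mat at (352,226) and the cover lies flat at (349,282). The ferrules are in the tin at (300,373), the bystanders are unmoved, and the arm is clear.

```bash
python3 -c "
from rig import arm
print(arm.sign_off())"
```

```text
the job is handed in; nothing more can be done
None
```

I handed the job in at about 24 s: all seven ferrules are in the tin, the cover lies flat on the mat knob up, and the empty beaker stands upright on the mat; the bystanders looked unmoved in the last picture, and sign-off returned no verdict.

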